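Build the test-sieve stack on the shaker

TASK

Build the sieve stack on the small round shaker, one piece after another from the bottom up: first the blue fine sieve in the shaker's socket, then the yellow medium sieve, then the red coarse sieve, and the green lid last. Set each piece down without dropping it, upright and fully seated in the one below, and leave the sample jar among them, and all else, where it stands.

Things in the scene. Friction and masses are not known exactly. Their poses are not given: they have to be found in the camera images.
- fine_sieve_mid (a point): centre of the loose blue sieve (fine, close wire mesh), upright, round, 47 mm tall; 23.5 mm above its foot, z up. Upward: tapered foot 7 mm high (49 mm across, 43 at the bottom); straight grip band 64 mm across, 7-37 mm up; rim 37-47 mm up, 59 mm across outside, 53 inside, takes the next foot until its band rests on the rim (40 mm pitch). Mesh 10 mm below the rim. About 0.14 kg
- medium_sieve_mid (a point): centre of the loose yellow sieve (medium wire mesh), upright, round, 47 mm tall; 23.5 mm above its foot, z up. Upward: tapered foot 7 mm high (49 mm across, 43 at the bottom); straight grip band 64 mm across, 7-37 mm up; rim 37-47 mm up, 59 mm across outside, 53 inside, takes the next foot until its band rests on the rim (40 mm pitch). Mesh 10 mm below the rim. About 0.14 kg
- coarse_sieve_mid (a point): centre of the loose red sieve (coarse, open wire mesh), upright, round, 47 mm tall; 23.5 mm above its foot, z up. Upward: tapered foot 7 mm high (49 mm across, 43 at the bottom); straight grip band 64 mm across, 7-37 mm up; rim 37-47 mm up, 59 mm across outside, 53 inside, takes the next foot until its band rests on the rim (40 mm pitch). Mesh 10 mm below the rim. About 0.14 kg
- stack_lid_mid (a point): centre of the loose green lid: low domed top with a small grey disc, 43 mm tall, no rim on top. It stands upright on the same 7 mm tapered foot as the sieves; grip band 64 mm across, 7-37 mm up. This point is on the axis, 22 mm above the foot, z up. About 0.12 kg
- shaker_socket (a point): the fixed shaker: a low round grey base, 96 mm across, its top face 28 mm above the desk, with a round aluminium socket rim in the middle, 10 mm high, 59 mm across outside and 53 inside, like a sieve's rim. This point is the centre of the rim's upper edge, 38 mm above the desk, z up. It cannot move
- jar_a_mid (a point): centre of the white screw-lid sample jar that stands among the sieves and is to stay there; 74 mm across, 87 mm tall, this point 43.5 mm above its foot; loose

How it is judged:
By the outcome, as a careful person would: the job done as asked, in the order asked, and still so for the second after the job is handed in, with the robot touching nothing.
It also fails if it takes over 96 s, if anything falls off the work surface, if the arm or the gripper's body presses on something with over 40 N, if the wrist force passes 120 N, or if a joint passes its speed limit or range.

ROBOT

A 6-joint arm with a two-finger parallel gripper is mounted at the origin on the work surface; the furniture and walls round the work are solid. World frame = base frame: x ahead of the robot, y to its left, z up, the work surface at z = 0. Lengths are in mm, angles in rad, forces in N, time in s.
With the tool pointing down it reaches from about 275 to 1000 mm from the base axis. Payload 8.4 kg.
Tool frame: the origin (TCP) lies between the finger pads; the fingertips stand 8 mm ahead of it and the grasp point (between the pads) lies 11 mm behind it (tcp_to_tips is the distance from the TCP to the fingertips, in mm); z points along the fingers, y is the line along which they close (so a half turn about z gives the same grasp; the last joint's range is limited). The gripper opens to 85 mm and grips with 20 to 120 N. Pads are 22 mm wide; open, the fingers measure 114 mm over their backs; the gripper's body (76 mm by 85 mm) begins 54 mm behind the grasp point. The pads swing forward as they close: fully open they stand 13 mm farther back than shut.
Start: joints at [-1.127, 0.353, 1.633, -0, 1.155, -0.002], TCP at [269.486, -563.919, 239.281] pointing down, gripper open.
Joint ranges: [-2.63, 2.63], [-0.92, 2.1], [0.06, 2.66], [-1.3, 4.44], [0, 2.69], [-3.02, 3.02]. Speed limits (rad/s): [2.22, 2.22, 2.79, 3.14, 3.14, 3.14].

INTERFACE

Orientations are given as [roll, pitch, yaw] about the fixed x, y, z axes, in that order (R = Rz(yaw) Ry(pitch) Rx(roll)).
In Python, from rig import * gives the robot as it stands.
- The arm moves only by the tool step_arm, never from a script. Its argument "motion" is a list of rows, each an object with "claw": the finger opening in mm, from 0 to 85.4; "delta_pos": the shift along the tool's x, y, z in mm, a list of three; "turn": the turn about the tool's z in rad. In form: [{"claw": claw, "delta_pos": [dx, dy, dz], "turn": turn}, ...]. A call has 1 to 8 rows; each row shifts and turns the commanded pose from where the row before left it, along the tool's axes as they then stand; what a row does not reach is not made up. A row lasts 1/12 s, in which the tool goes at most 41.7 mm and 7.16 degrees, less where a joint would pass 70% of its speed; a pose out of reach is approached as far as the arm can. A call is refused whole if a number of a shift passes 41.7 or a number of a turn 0.125, either way. A call with a gripper value outside its range is refused whole. The fingers move at their own pace and stop on an object; "force" is the grip in N (left out, the last holds). Time passes only in rows, so rows that do not move let the fingers close. It gives the time, the measured TCP pose, the force, the opening and the grip force at its end, in the units of the state.
- sense(): the state, without advancing time (a new reading comes with each control period).
- grab_frame(name): name is "side" or "top" or "wrist"; returns a dict with "img" (384x512x3 uint8, red, green, blue), "vertical_fov" (degrees; the focal length in pixels is half the picture's height over the tangent of half this angle, whatever the lens; pixels are square), "cx", "cy" (the principal point, pixels), "R" (3x3) and "t" (3): a world point X has camera coordinates R X + t. Camera axes: x right, y down, z forward; pixel columns grow to the right and rows downward; lengths in mm; the calibration is good to about 2 mm. A picture is of the moment at which its call begins. There is no depth.
- sign_off(): hands the job in; it is judged then, once.
The state is a dict: "clock": time; "qpos": joint angles; "qvel": joint speeds; "joint_efforts": joint torques, N m; "eef_pos": TCP position; "tcp_rot": TCP orientation; "contact_force": force on the tool from outside, world axes, zero at the start; "wrist_torque": the same for the moment, N m; "opening": opening from 0.0 (shut) to 1.0 (fully open); "grasp_force": force on a finger pad.
Only numpy, scipy, OpenCV 4.12 (cv2) and the standard library are available. Lean on these libraries where they do the work, as an engineer would, in place of code of your own. Each camera call takes 0.05 s, during which the arm holds its last target. There are 200 camera calls.

## Working session

There is one attempt and no reset: what is moved stays moved. The work goes in short steps, Python scripts to look and compute and a tool call to move; the robot and the scene stay as the last step left them, time stands still between calls to the robot, and variables do not carry over. Pictures are saved under pics/ and viewed, at most 17 in all, crops included, and the job is handed in when it is done.

Besides the shell and the picture viewer there is one more tool, called by a JSON object that holds its "method" and its "body". step_arm: Moves the arm, as the interface text tells. Its arguments: {"type":"object","properties":{"motion":{"type":"array","items":{"type":"object","properties":{"claw":{"type":"number"},"delta_pos":{"type":"array","items":{"type":"number"}},"turn":{"type":"number"}}}},"force":{"type":"number"}},"required":["motion"]}

```bash
mkdir -p pics; ls
python3 - <<'E'
from rig import *
import cv2,numpy as np
s=sense(); print(s)
ims=[]
for n in ("side","top"):
    f=grab_frame(n); cv2.imwrite(f"pics/{n}0.png",f["img"][:,:,::-1]); print(n,f["vertical_fov"],f["cx"],f["cy"],f["R"],f["t"])
E
```

```text
pics
{'clock': 0.0, 'qpos': array([-1.12743506e+00,  3.53654733e-01,  1.63416609e+00,  4.68402865e-05,
        1.15522060e+00, -2.39243111e-03]), 'qvel': array([-0.00137421, -0.00163519,  0.00098902,  0.00039549, -0.00027922,
       -0.00106127]), 'joint_efforts': array([-3.38245831e-03, -6.05272794e+01, -3.42063832e+01, -3.85959056e-04,
        9.51005670e-03, -7.00952069e-05]), 'eef_pos': array([ 269.26782655, -563.47689256,  238.54390296]), 'tcp_rot': array([-3.14014400e+00, -4.62919292e-05,  4.45734727e-01]), 'contact_force': array([ 0.4385788 , -0.22602176,  0.60337658]), 'wrist_torque': array([ 0.01026921, -0.01325402, -0.038756  ]), 'grasp_force': 0.0, 'opening': 0.9982933892242878}
side 48.01024259738125 255.46846187525395 181.15455916627653 [[ 0.99980342 -0.01849859  0.00713559]
 [-0.00254872 -0.47681498 -0.87899999]
 [ 0.01966262  0.87880901 -0.4767684 ]] [-494.55177757   46.29008792  912.57922636]
top 56.32767970865163 254.43462759260873 196.90200804230537 [[ 1.32378254e-02 -9.99911488e-01  1.33278005e-03]
 [-9.93953820e-01 -1.33042243e-02 -1.08989918e-01]
 [ 1.08998003e-01  1.18067683e-04 -9.94041962e-01]] [-64.18198483 524.6106408  875.78388501]
```

View pics/top0.png

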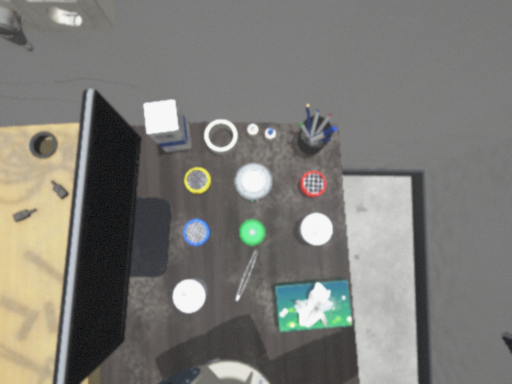

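View pics/side0.png

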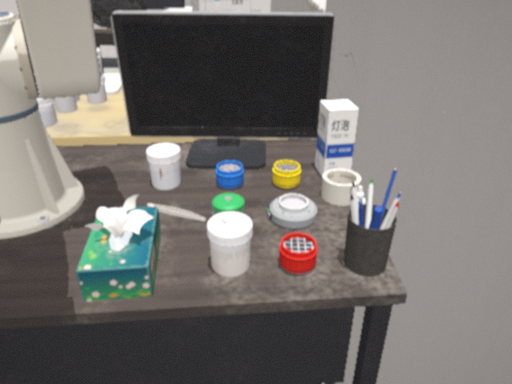

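The top view shows yellow (197,180), blue (196,232), green (252,232), red (313,183), the shaker (253,181) and a white jar (316,229). In the side view the shaker is at (293,210), and the tall jar at (230,243) stands between lid and red. Now I'll measure.

```bash
cat > h.py <<'E'
from rig import *
import cv2,numpy as np
def ray(f,u,v,z):
    fl=192/np.tan(np.radians(f["vertical_fov"])/2)
    C=-f["R"].T@f["t"]; d=f["R"].T@np.array([(u-f["cx"])/fl,(v-f["cy"])/fl,1])
    return C+d*(z-C[2])/d[2]
H={"blue":(100,125),"yellow":(20,35),"green":(50,85),"red":(172,8)}
def blob(f,c,amin=60,smin=110):
    h=cv2.cvtColor(f["img"],cv2.COLOR_RGB2HSV); a,b=H[c]
    m=((h[...,0]>=a)&(h[...,0]<=b)) if a<b else ((h[...,0]>=a)|(h[...,0]<=b))
    m=(m&(h[...,1]>smin)&(h[...,2]>60)).astype(np.uint8)
    m=cv2.morphologyEx(m,cv2.MORPH_CLOSE,np.ones((3,3)))
    out=[]
    for k in cv2.findContours(m,cv2.RETR_EXTERNAL,cv2.CHAIN_APPROX_NONE)[0]:
        if cv2.contourArea(k)>=amin: out.append((cv2.fitEllipse(cv2.convexHull(k)) if len(cv2.convexHull(k))>4 else None,cv2.boundingRect(k)))
    return out
def circ(f,k,z):  # circle fit of outline pixels on plane z
    P=np.array([ray(f,u,v,z)[:2] for u,v in k]); A=np.c_[2*P,np.ones(len(P))]
    s=np.linalg.lstsq(A,(P**2).sum(1),rcond=None)[0]; return s[:2],np.sqrt(s[2]+s[0]**2+s[1]**2)
E
python3 - <<'E'
from h import *
f=grab_frame("top"); np.set_printoptions(precision=1,suppress=True)
for c in H:
    for e,b in blob(f,c):
        u,v=e[0]; 
        if 150<u<340 and 150<v<260: print(c,np.array(e[0]),np.array(e[1]),b,"z37",ray(f,u,v,37),"z0",ray(f,u,v,0))
g=cv2.cvtColor(f["img"],cv2.COLOR_RGB2GRAY)
for n,(u,v),z in (("shaker",(253,181),28),("jar",(316,229),87),("jar2",(189,296),80)):
    m=(g>130).astype(np.uint8); n_,l,st,ce=cv2.connectedComponentsWithStats(m)
    i=l[v,u]; print(n,st[i],ce[i],ray(f,*ce[i],z))
cv2.imwrite("pics/c1.png",cv2.resize(f["img"][140:270,160:350,::-1],None,fx=4,fy=4,interpolation=cv2.INTER_CUBIC))
w=grab_frame("wrist"); cv2.imwrite("pics/w0.png",w["img"][...,::-1]); print(w["vertical_fov"],-w["R"].T@w["t"],w["R"])
E
```

```text
blue [196.  231.9] [26.8 27.1] (183, 219, 27, 27) z37 [435.6  86.1  37. ] z0 [436.  92.   0.]
yellow [197.1 180.1] [26.9 27.1] (184, 167, 27, 27) z37 [565.   87.3  37. ] z0 [570.8  93.3   0. ]
green [251.7 232. ] [25.3 25.6] (239, 220, 26, 25) z37 [437.  -51.5  37. ] z0 [437.5 -51.2   0. ]
red [312.6 183.6] [26.  26.6] (300, 171, 27, 26) z37 [ 560.  -202.8   37. ] z0 [ 565.6 -208.9    0. ]
shaker [ 234  162   39   40 1138] [253.2 180.7] [566.8 -53.5  28. ]
jar [300 212  34  34 903] [316.3 228.6] [ 446.4 -202.8   87. ]
jar2 [172 279  34  35 949] [188.8 295.6] [288.6  91.3  80. ]
65.60671867553314 [ 344.  -529.7  373.7] [[ 0.4 -0.9  0. ]
 [-0.9 -0.4  0.3]
 [-0.3 -0.1 -0.9]]
```

View pics/c1.png

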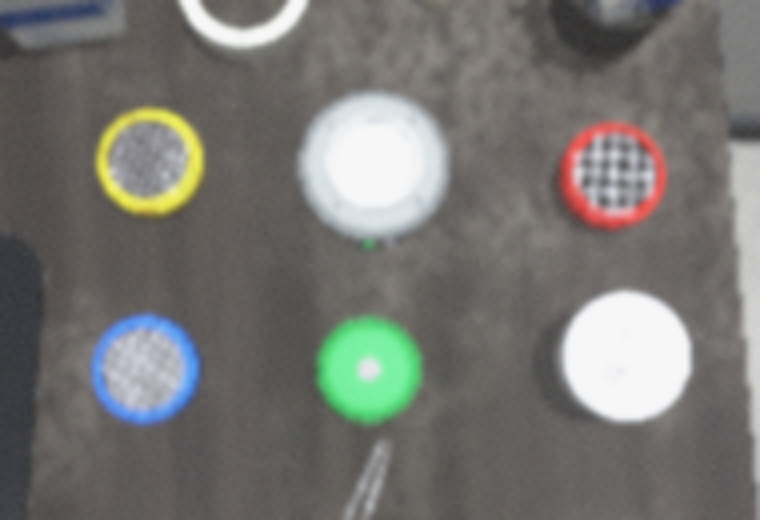

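Layout in mm: blue (436,87), yellow (565,87), green (437,-51), red (560,-203), shaker (567,-53), jar (446,-203). I'll turn to yaw 0 and travel high to blue.

{"method": "step_arm", "body": {"motion": [{"claw": 85,"delta_pos": [0,0,0],"turn": 0.11},{"claw": 85,"delta_pos": [0,0,0],"turn": 0.11},{"claw": 85,"delta_pos": [0,0,0],"turn": 0.11},{"claw": 85,"delta_pos": [0,0,0],"turn": 0.115},{"claw": 85,"delta_pos": [10,-38,0],"turn": 0},{"claw": 85,"delta_pos": [10,-38,0],"turn": 0},{"claw": 85,"delta_pos": [10,-38,0],"turn": 0},{"claw": 85,"delta_pos": [10,-38,0],"turn": 0}], "force": 40}}

```text
clock: 0.87
eef_pos: [309.3, -410.2, 238.9]
tcp_rot: [-3.141, 0.0, -0.0]
contact_force: [1.0, 0.0, 0.3]
opening: 0.997
grasp_force: 0.0
```

{"method": "step_arm", "body": {"motion": [{"claw": 85,"delta_pos": [10,-38,0],"turn": 0},{"claw": 85,"delta_pos": [10,-38,0],"turn": 0},{"claw": 85,"delta_pos": [10,-38,0],"turn": 0},{"claw": 85,"delta_pos": [10,-38,0],"turn": 0},{"claw": 85,"delta_pos": [10,-38,0],"turn": 0},{"claw": 85,"delta_pos": [10,-38,0],"turn": 0},{"claw": 85,"delta_pos": [10,-38,0],"turn": 0},{"claw": 85,"delta_pos": [10,-38,0],"turn": 0}]}}

```text
clock: 1.53
eef_pos: [389.1, -106.0, 239.5]
tcp_rot: [3.141, -0.001, 0.0]
contact_force: [-0.1, -0.4, 0.5]
opening: 0.996
grasp_force: 0.0
```

{"method": "step_arm", "body": {"motion": [{"claw": 85,"delta_pos": [10,-38,0],"turn": 0},{"claw": 85,"delta_pos": [10,-38,0],"turn": 0},{"claw": 85,"delta_pos": [10,-38,0],"turn": 0},{"claw": 85,"delta_pos": [10,-38,0],"turn": 0},{"claw": 85,"delta_pos": [7,-38,0],"turn": 0},{"claw": 85,"delta_pos": [0,-3,0],"turn": 0}]}}

```text
clock: 2.03
eef_pos: [437.1, 90.4, 239.6]
tcp_rot: [-3.139, -0.001, 0.004]
contact_force: [-0.5, -1.2, -0.4]
opening: 0.994
grasp_force: 0.0
```

Run:
```python
from h import *
np.set_printoptions(precision=1,suppress=True)
f=grab_frame("wrist"); print(sense()["eef_pos"],-f["R"].T@f["t"])
cv2.imwrite("pics/w1.png",f["img"][...,::-1])
for c in H:
    for e,b in blob(f,c,400): print(c,np.array(e[0]),np.array(e[1]),b,"z37",ray(f,*e[0],37)[:2],"z47",ray(f,*e[0],47)[:2])
```

```text
[436.4  88.4 239.3] [519.5  89.7 374.7]
blue [259.5 164.2] [54.7 56.7] (232, 136, 56, 57) z37 [440.2  85.1] z47 [442.5  85.2]
green [376.3 162.3] [53.4 60. ] (347, 137, 60, 53) z37 [442.9 -50. ] z47 [445.2 -45.9]
red [518.2  51.6] [50.5 63.5] (491, 26, 21, 56) z37 [ 560.1 -181.7] z47 [ 558.9 -173.6]
```

View pics/w1.png

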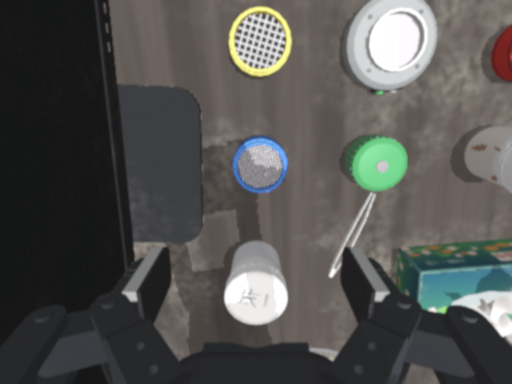

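Wrist view: blue at (259,164), yellow at (260,42), the shaker at (394,40) and green at (376,162), all clear of the descent. I'll descend partway and refine.

{"method": "step_arm", "body": {"motion": [{"claw": 85,"delta_pos": [0,0.5,40],"turn": 0},{"claw": 85,"delta_pos": [0,0,40],"turn": 0},{"claw": 85,"delta_pos": [0,0,40],"turn": 0},{"claw": 85,"delta_pos": [0,0,0],"turn": 0}]}}

```text
clock: 2.42
eef_pos: [431.1, 83.0, 113.6]
tcp_rot: [3.139, 0.011, 0.0]
contact_force: [-2.0, 0.2, -0.6]
opening: 0.996
grasp_force: 0.0
```

Run:
```python
from h import *
np.set_printoptions(precision=1,suppress=True)
f=grab_frame("wrist"); print(sense()["eef_pos"],-f["R"].T@f["t"])
cv2.imwrite("pics/w2.png",f["img"][...,::-1])
for c in H:
    for e,b in blob(f,c,400): print(c,np.array(e[0]),np.array(e[1]),b,"z37",ray(f,*e[0],37)[:2],"z47",ray(f,*e[0],47)[:2])
```

```text
[432.8  83.4 116.7] [515.1  82.6 247.7]
blue [251.3 192.9] [84.3 89.6] (209, 148, 86, 90) z37 [440.7  85. ] z47 [444.2  84.9]
yellow [248.4  39.9] [31.9 62.4] (216, 35, 67, 22) z37 [544.2  86.4] z47 [542.8  86.2]
green [429.1 187.2] [83.1 98. ] (380, 149, 99, 82) z37 [445.  -47.7] z47 [448.3 -41.5]
```

View pics/w2.png

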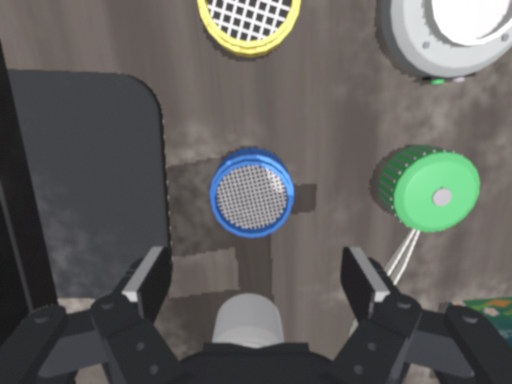

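The rim of blue is at (252,196), centred between the fingers. Wrist x is about 441 and top x is 436, so I'll use 438. Settle and descend.

{"method": "step_arm", "body": {"motion": [{"claw": 85,"delta_pos": [0,0,0],"turn": 0},{"claw": 85,"delta_pos": [0,0,0],"turn": 0},{"claw": 85,"delta_pos": [0,0,0],"turn": 0}]}}

```text
clock: 2.72
eef_pos: [437.7, 84.7, 121.6]
tcp_rot: [-3.141, -0.004, 0.0]
contact_force: [0.5, -0.4, -0.1]
opening: 0.995
grasp_force: 0.0
```

{"method": "step_arm", "body": {"motion": [{"claw": 85,"delta_pos": [0,0,10],"turn": 0},{"claw": 85,"delta_pos": [0,0,20],"turn": 0},{"claw": 85,"delta_pos": [0,0,20],"turn": 0},{"claw": 85,"delta_pos": [0,0,20],"turn": 0},{"claw": 85,"delta_pos": [0,0,15],"turn": 0},{"claw": 85,"delta_pos": [0,0,8],"turn": 0},{"claw": 85,"delta_pos": [0,0,0],"turn": 0},{"claw": 85,"delta_pos": [0,0,0],"turn": 0}]}}

```text
clock: 3.38
eef_pos: [436.2, 84.8, 26.6]
tcp_rot: [-3.142, -0.0, 0.001]
contact_force: [0.5, 0.1, 0.6]
opening: 0.992
grasp_force: 0.0
```

{"method": "step_arm", "body": {"motion": [{"claw": 85,"delta_pos": [2,0,6],"turn": 0},{"claw": 85,"delta_pos": [0,0,5],"turn": 0},{"claw": 72,"delta_pos": [0,0,0],"turn": 0},{"claw": 66,"delta_pos": [0,0,0],"turn": 0},{"claw": 64,"delta_pos": [0,0,0],"turn": 0},{"claw": 58,"delta_pos": [0,0,0],"turn": 0},{"claw": 55,"delta_pos": [0,0,0],"turn": 0},{"claw": 55,"delta_pos": [0,0,0],"turn": 0}], "force": 30}}

```text
clock: 4.05
eef_pos: [438.2, 84.8, 15.7]
tcp_rot: [-3.141, -0.001, 0.001]
contact_force: [-0.9, 0.1, 5.4]
opening: 0.734
grasp_force: 32.2
```

Run:
```python
from h import *
f=grab_frame("wrist"); cv2.imwrite("pics/w3.png",f["img"][...,::-1]); print(sense()["opening"]*85.4)
```

```text
62.53384825550328
```

View pics/w3.png

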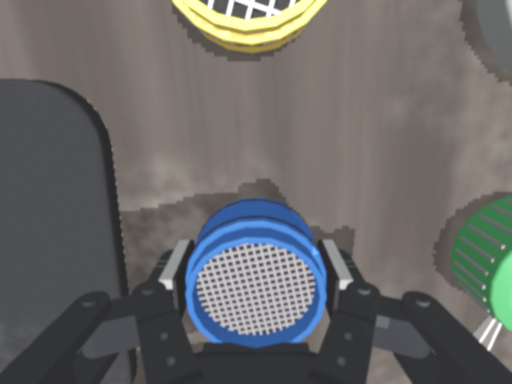

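Blue is held firmly (62.5 mm opening, 32 N, centred at (257,290)). Lift and carry toward the shaker, stopping short to measure it.

{"method": "step_arm", "body": {"motion": [{"claw": 55,"delta_pos": [0,0,-8],"turn": 0},{"claw": 55,"delta_pos": [0,0,-20],"turn": 0},{"claw": 55,"delta_pos": [0,0,-25],"turn": 0},{"claw": 55,"delta_pos": [5,10,-25],"turn": 0},{"claw": 55,"delta_pos": [10,20,-15],"turn": 0},{"claw": 55,"delta_pos": [12,25,-7],"turn": 0},{"claw": 55,"delta_pos": [12,25,0],"turn": 0},{"claw": 55,"delta_pos": [12,25,0],"turn": 0}]}}

```text
clock: 4.77
eef_pos: [489.8, -21.3, 116.7]
tcp_rot: [3.141, -0.002, 0.001]
contact_force: [-0.1, 0.5, -1.8]
opening: 0.731
grasp_force: 34.5
```

{"method": "step_arm", "body": {"motion": [{"claw": 55,"delta_pos": [10,20,0],"turn": 0},{"claw": 55,"delta_pos": [6,10,0],"turn": 0},{"claw": 55,"delta_pos": [3,4,0],"turn": 0},{"claw": 55,"delta_pos": [0,0,0],"turn": 0},{"claw": 55,"delta_pos": [0,0,0],"turn": 0},{"claw": 55,"delta_pos": [0,0,0],"turn": 0}]}}

```text
clock: 5.27
eef_pos: [507.3, -53.2, 115.1]
tcp_rot: [-3.141, 0.001, 0.002]
contact_force: [-0.0, 0.3, -1.5]
opening: 0.734
grasp_force: 34.5
```

Run:
```python
from h import *
f=grab_frame("wrist"); cv2.imwrite("pics/w4.png",f["img"][...,::-1]); s=sense(); print(s["eef_pos"],s["opening"]*85.4)
import pickle; pickle.dump(f,open("w4.pkl","wb"))
for e,b in blob(f,"blue",400): print(e,b)
```

```text
[507.37240864 -53.23131831 115.14524531] 63.16066043987549
((255.30111694335938, 278.20343017578125), (144.936279296875, 157.617431640625), 0.2913576364517212) (185, 198, 142, 150)
```

View pics/w4.png

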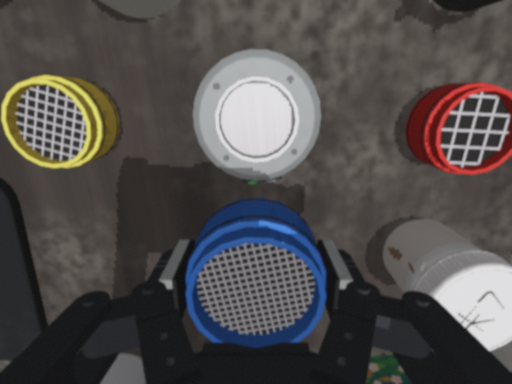

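Shaker fully visible: base centre about (257,115), rim about (257,118). Fit the rim circle.

```bash
cat >> h.py <<'E'
def bright(f,thr,uv,z):
    g=cv2.cvtColor(f["img"],cv2.COLOR_RGB2GRAY); n,l,st,ce=cv2.connectedComponentsWithStats((g>thr).astype(np.uint8))
    m=(l==l[uv[1],uv[0]]).astype(np.uint8); k=max(cv2.findContours(m,0,1)[0],key=len)
    return circ(f,cv2.convexHull(k)[:,0],z),st[l[uv[1],uv[0]]]
E
python3 - <<'E'
from h import *
import pickle; f=pickle.load(open("w4.pkl","rb"))
for t in (150,170,185,200,215): print(t,bright(f,t,(257,118),38))
print(bright(f,110,(257,118),28))
for p in((257,292),(257,294)): print("carried rim at z",ray(f,*p,115.1-15.7+47))
E
```

```text
150 ((array([571.98505436, -54.93398099]), np.float64(40.28064712113818)), array([  199,    56,   116,   118, 10481], dtype=int32))
170 ((array([573.29589266, -55.42532473]), np.float64(37.99089083708964)), array([ 201,   58,  112,  110, 8713], dtype=int32))
185 ((array([570.63907784, -54.91446842]), np.float64(29.552842074211036)), array([ 214,   76,   86,   87, 5245], dtype=int32))
200 ((array([571.46526905, -54.591439  ]), np.float64(24.46471008876545)), array([ 221,   84,   70,   71, 3966], dtype=int32))
215 ((array([571.75168397, -54.61280942]), np.float64(23.652299180266574)), array([ 222,   84,   68,   69, 3435], dtype=int32))
((array([571.94252486, -55.05700336]), np.float64(45.991532440807084)), array([  193,    49,   128,   129, 12927], dtype=int32))
carried rim at z [511.24513708 -54.63439722 146.4       ]
carried rim at z [510.26072571 -54.63597107 146.4       ]
```

The 185 threshold gives radius 29.6, matching the rim, with centre (570.6,-54.9). The carried rim reads (511,-54.6), so the shift is about +60 in x.

{"method": "step_arm", "body": {"motion": [{"claw": 55,"delta_pos": [10,0.4,0],"turn": 0},{"claw": 55,"delta_pos": [20,0,0],"turn": 0},{"claw": 55,"delta_pos": [20,0,5],"turn": 0},{"claw": 55,"delta_pos": [8,0,15],"turn": 0},{"claw": 55,"delta_pos": [2.4,0,20],"turn": 0},{"claw": 55,"delta_pos": [0,0,12],"turn": 0},{"claw": 55,"delta_pos": [0,0,5],"turn": 0},{"claw": 55,"delta_pos": [0,0,0],"turn": 0}]}}

```text
clock: 5.98
eef_pos: [567.3, -54.2, 56.9]
tcp_rot: [-3.141, 0.003, 0.001]
contact_force: [-0.7, 0.3, -1.2]
opening: 0.733
grasp_force: 34.4
```

{"method": "step_arm", "body": {"motion": [{"claw": 55,"delta_pos": [0,0,0],"turn": 0},{"claw": 55,"delta_pos": [0,0,3],"turn": 0},{"claw": 55,"delta_pos": [0,0,3],"turn": 0},{"claw": 55,"delta_pos": [0,0,0],"turn": 0}]}}

```text
clock: 6.32
eef_pos: [568.5, -54.6, 52.4]
tcp_rot: [3.142, -0.0, 0.001]
contact_force: [-0.2, 0.2, -2.2]
opening: 0.736
grasp_force: 34.4
```

{"method": "step_arm", "body": {"motion": [{"claw": 55,"delta_pos": [0,-0.5,1.5],"turn": 0},{"claw": 55,"delta_pos": [0,0,1.5],"turn": 0},{"claw": 55,"delta_pos": [0,0,1.5],"turn": 0},{"claw": 55,"delta_pos": [0,0,1],"turn": 0},{"claw": 55,"delta_pos": [0,0,0],"turn": 0},{"claw": 55,"delta_pos": [0,0,0],"turn": 0}]}}

```text
clock: 6.82
eef_pos: [568.4, -54.1, 46.8]
tcp_rot: [-3.142, 0.0, 0.001]
contact_force: [-1.0, 0.3, -0.0]
opening: 0.734
grasp_force: 34.6
```

{"method": "step_arm", "body": {"motion": [{"claw": 55,"delta_pos": [0,0,0.7],"turn": 0},{"claw": 55,"delta_pos": [0,0,0.5],"turn": 0},{"claw": 55,"delta_pos": [0,0,0],"turn": 0},{"claw": 55,"delta_pos": [0,0,0],"turn": 0}]}}

```text
clock: 7.15
eef_pos: [568.5, -54.1, 46.7]
tcp_rot: [-3.142, -0.0, 0.001]
contact_force: [-5.4, -0.2, 14.6]
opening: 0.735
grasp_force: 36.2
```

Seated: z stopped at 46.7 as predicted, with 14 N. Release and rise.

{"method": "step_arm", "body": {"motion": [{"claw": 55,"delta_pos": [0,0,-0.8],"turn": 0},{"claw": 66,"delta_pos": [0,0,0],"turn": 0},{"claw": 75,"delta_pos": [0,0,0],"turn": 0},{"claw": 85,"delta_pos": [0,0,0],"turn": 0},{"claw": 85,"delta_pos": [0,0,0],"turn": 0},{"claw": 85,"delta_pos": [0,0,-8],"turn": 0},{"claw": 85,"delta_pos": [0,0,-20],"turn": 0},{"claw": 85,"delta_pos": [0,0,-25],"turn": 0}]}}

```text
clock: 7.82
eef_pos: [567.2, -54.0, 98.9]
tcp_rot: [-3.141, 0.003, 0.001]
contact_force: [0.6, 0.2, -0.4]
opening: 0.995
grasp_force: 0.0
```

{"method": "step_arm", "body": {"motion": [{"claw": 85,"delta_pos": [0,0,-20],"turn": 0},{"claw": 85,"delta_pos": [-20,-10,-10],"turn": 0},{"claw": 85,"delta_pos": [-20,-25,0],"turn": 0},{"claw": 85,"delta_pos": [-15,-30,0],"turn": 0},{"claw": 85,"delta_pos": [-10,-35,0],"turn": 0},{"claw": 85,"delta_pos": [-5,-25,0],"turn": 0},{"claw": 85,"delta_pos": [0,-10,0],"turn": 0},{"claw": 85,"delta_pos": [0,-5,0],"turn": 0}]}}

```text
clock: 8.48
eef_pos: [498.5, 87.3, 130.0]
tcp_rot: [-3.141, -0.001, 0.003]
contact_force: [0.8, -0.5, -0.7]
opening: 0.997
grasp_force: 0.0
```

{"method": "step_arm", "body": {"motion": [{"claw": 85,"delta_pos": [0,0,0],"turn": 0},{"claw": 85,"delta_pos": [0,0,0],"turn": 0},{"claw": 85,"delta_pos": [0,0,0],"turn": 0}]}}

```text
clock: 8.73
eef_pos: [498.7, 84.9, 129.4]
tcp_rot: [3.141, 0.0, -0.0]
contact_force: [-0.2, -1.1, -0.8]
opening: 0.996
grasp_force: 0.0
```

Run:
```python
from h import *
np.set_printoptions(precision=1,suppress=True)
H["yellow"]=(18,38)
f=grab_frame("wrist"); cv2.imwrite("pics/w5.png",f["img"][...,::-1]); print(sense()["eef_pos"])
g=grab_frame("top"); h=grab_frame("side")
for n,q in(("wrist",f),("top",g),("side",h)):
  for c in H:
    for e,b in blob(q,c,300): print(n,c,np.array(e[0]),np.array(e[1]),b,"z35",ray(q,*e[0],35)[:2],"z47",ray(q,*e[0],47)[:2],"z78",ray(q,*e[0],74)[:2])
cv2.imwrite("pics/m5.png",np.hstack([f["img"][:,:,::-1][::1,::1],cv2.resize(h["img"][120:300,190:340,::-1],(288,384))]))
```

```text
[498.7  84.8 129.3]
wrist blue [471.5 109.5] [100.9 138.2] (403, 59, 109, 103) z35 [568.5 -77.1] z47 [569.1 -68.6] z78 [570.6 -49.7]
wrist green [407.9 253.4] [70.2 82.9] (367, 217, 82, 75) z35 [447.1 -49. ] z47 [454.1 -42. ] z78 [469.9 -26.4]
top blue [253.1 179.1] [25.3 25.9] (241, 167, 25, 26) z35 [569.7 -53.1] z47 [567.8 -53.2] z78 [563.5 -53.3]
top green [299.  317.9] [28.2 51.3] (278, 305, 46, 26) z35 [ 232.1 -168.7] z47 [ 234.7 -167.2] z78 [ 240.6 -163.8]
top green [338.5 314.2] [25.  29.9] (326, 301, 25, 26) z35 [ 242.  -264.2] z47 [ 244.5 -261.4] z78 [ 250.1 -255.1]
top green [251.6 232. ] [25.4 25.6] (239, 220, 26, 25) z35 [437.2 -51.4] z47 [437.  -51.5] z78 [436.7 -51.7]
top red [312.6 183.7] [26.1 26.8] (300, 171, 27, 27) z35 [ 560.2 -203. ] z47 [ 558.4 -201. ] z78 [ 554.4 -196.6]
side blue [293.  192.2] [32.8 34.8] (277, 177, 33, 32) z35 [571.6 -18.5] z47 [569.  -39.3] z78 [563.2 -86.1]
side yellow [284.9 172.2] [27.1 32.8] (272, 159, 30, 27) z35 [561.9  71.9] z47 [559.6  48.7] z78 [554.4  -3.7]
side green [113.8 289.3] [19.8 76.3] (81, 280, 69, 20) z35 [ 280.1 -303. ] z47 [ 285.4 -316.1] z78 [ 297.3 -345.7]
side green [100.8 249.5] [38.8 53.3] (79, 229, 40, 40) z35 [ 232.8 -207.5] z47 [ 239.4 -223.2] z78 [ 254.2 -258.5]
side green [227.4 203.2] [21.  32.2] (212, 193, 32, 19) z35 [437.8 -61. ] z47 [438.9 -80.6] z78 [ 441.2 -124.9]
side red [297.5 252.5] [41.6 43.7] (279, 232, 39, 42) z35 [ 560.  -218.4] z47 [ 557.8 -233.8] z78 [ 552.7 -268.5]
```

View pics/m5.png

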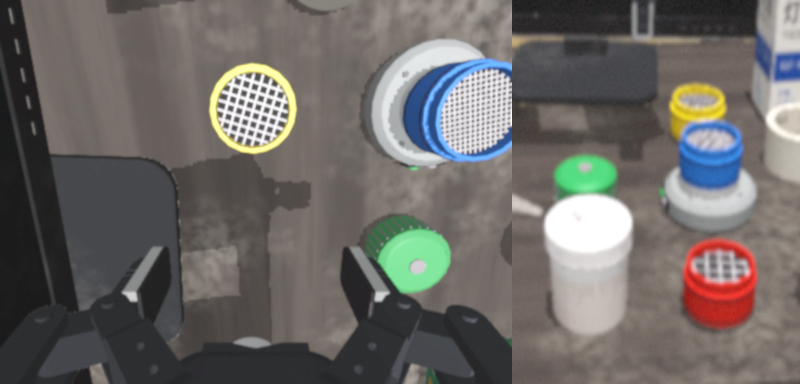

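Blue sits upright on the shaker. Yellow's ring is centred at (253,108) in the wrist view.

Run:
```python
from h import *
f=grab_frame("wrist")
hh=cv2.cvtColor(f["img"],cv2.COLOR_RGB2HSV); print(hh[108,210:218].tolist(),hh[108,288:298].tolist())
m=cv2.inRange(hh,(18,60,80),(40,255,255)); m[200:]=0; m[:,:150]=0;m[:,350:]=0
k=max(cv2.findContours(m,0,1)[0],key=len); print(cv2.boundingRect(k))
for z in(37,47): print(z,circ(f,cv2.convexHull(k)[:,0],z))
```

```text
[[28, 111, 236], [30, 98, 255], [30, 83, 255], [30, 77, 255], [30, 85, 255], [29, 106, 246], [25, 77, 213], [20, 25, 214]] [[24, 119, 150], [26, 132, 188], [29, 113, 236], [30, 89, 255], [30, 77, 255], [30, 79, 255], [30, 86, 255], [30, 100, 255], [28, 105, 216], [24, 68, 146]]
(209, 62, 89, 93)
37 (array([568.32137084,  86.04801409]), np.float64(32.751547142325876))
47 (array([568.88328109,  85.96681688]), np.float64(31.31029560822508))
```

{"method": "step_arm", "body": {"motion": [{"claw": 85,"delta_pos": [15,-1,0],"turn": 0},{"claw": 85,"delta_pos": [25,0,0],"turn": 0},{"claw": 85,"delta_pos": [20,0,8],"turn": 0},{"claw": 85,"delta_pos": [7,0,18],"turn": 0},{"claw": 85,"delta_pos": [0,0,25],"turn": 0},{"claw": 85,"delta_pos": [0,0,25],"turn": 0},{"claw": 85,"delta_pos": [0,0,15],"turn": 0},{"claw": 85,"delta_pos": [0,0,7],"turn": 0}]}}

```text
clock: 9.6
eef_pos: [563.9, 86.2, 29.0]
tcp_rot: [3.141, 0.004, 0.0]
contact_force: [-0.8, 0.1, -0.1]
opening: 1.0
grasp_force: 0.0
```

{"method": "step_arm", "body": {"motion": [{"claw": 85,"delta_pos": [0,0,0],"turn": 0},{"claw": 85,"delta_pos": [0,0,0],"turn": 0},{"claw": 85,"delta_pos": [0,0,0],"turn": 0}]}}

```text
clock: 9.85
eef_pos: [566.2, 86.9, 32.4]
tcp_rot: [-3.141, -0.002, 0.001]
contact_force: [0.2, -0.1, 0.6]
opening: 0.994
grasp_force: 0.0
```

{"method": "step_arm", "body": {"motion": [{"claw": 85,"delta_pos": [0,0.5,9],"turn": 0},{"claw": 85,"delta_pos": [0,0,7],"turn": 0},{"claw": 72,"delta_pos": [0,0,0],"turn": 0},{"claw": 66,"delta_pos": [0,0,0],"turn": 0},{"claw": 64,"delta_pos": [0,0,0],"turn": 0},{"claw": 58,"delta_pos": [0,0,0],"turn": 0},{"claw": 55,"delta_pos": [0,0,0],"turn": 0},{"claw": 55,"delta_pos": [0,0,0],"turn": 0}], "force": 30}}

```text
clock: 10.52
eef_pos: [565.4, 86.5, 15.6]
tcp_rot: [-3.142, -0.0, 0.001]
contact_force: [0.0, 0.7, 0.7]
opening: 0.732
grasp_force: 33.2
```

Gripped. Lift and carry to a stop short of the stack.

{"method": "step_arm", "body": {"motion": [{"claw": 55,"delta_pos": [0,0,-8],"turn": 0},{"claw": 55,"delta_pos": [0,0,-20],"turn": 0},{"claw": 55,"delta_pos": [0,0,-28],"turn": 0},{"claw": 55,"delta_pos": [0,0,-28],"turn": 0},{"claw": 55,"delta_pos": [-10,5,-22],"turn": 0},{"claw": 55,"delta_pos": [-15,18,-10],"turn": 0},{"claw": 55,"delta_pos": [-15,25,0],"turn": 0},{"claw": 55,"delta_pos": [-10,30,0],"turn": 0}]}}

```text
clock: 11.18
eef_pos: [514.7, 8.5, 132.8]
tcp_rot: [-3.141, -0.002, 0.003]
contact_force: [0.2, -1.0, -2.3]
opening: 0.733
grasp_force: 33.4
```

{"method": "step_arm", "body": {"motion": [{"claw": 55,"delta_pos": [-7,30,0],"turn": 0},{"claw": 55,"delta_pos": [0,20,0],"turn": 0},{"claw": 55,"delta_pos": [0,10,0],"turn": 0},{"claw": 55,"delta_pos": [0,2.5,0],"turn": 0},{"claw": 55,"delta_pos": [0,0,0],"turn": 0},{"claw": 55,"delta_pos": [0,0,0],"turn": 0},{"claw": 55,"delta_pos": [0,0,0],"turn": 0}]}}

```text
clock: 11.77
eef_pos: [508.6, -53.2, 131.3]
tcp_rot: [-3.141, 0.0, 0.002]
contact_force: [0.0, 0.9, -0.9]
opening: 0.739
grasp_force: 33.4
```

Run:
```python
from h import *
f=grab_frame("wrist"); cv2.imwrite("pics/w6.png",f["img"][...,::-1]); s=sense(); print(s["eef_pos"],s["opening"]*85.4)
import pickle; pickle.dump(f,open("w6.pkl","wb"))
for e,b in blob(f,"blue",400): print(e,b,ray(f,*e[0],78))
```

```text
[508.5856706  -53.16795137 131.31446543] 62.835427336446095
((257.1356506347656, 125.60560607910156), (94.83259582519531, 98.28392791748047), 0.9793127775192261) (210, 77, 95, 99) [571.18158039 -55.01658035  78.        ]
```

View pics/w6.png

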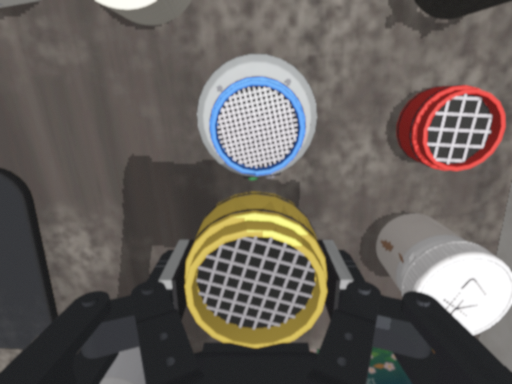

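Blue is at (257,126), seated flush. The carried yellow looks slightly farther forward than blue did, so I'll compare the mesh edges.

Run:
```python
from h import *
import pickle
for n,lo,hi in(("w4",(95,60,40),(130,255,255)),("w6",(15,60,40),(40,255,255))):
    f=pickle.load(open(n+".pkl","rb")); h=cv2.cvtColor(f["img"],cv2.COLOR_RGB2HSV)
    m=cv2.inRange(h,lo,hi)
    for c in(240,256,272):
        r=np.where(m[185:345,c]>0)[0]+185; print(n,c,[ (a[0],a[-1]) for a in np.split(r,np.where(np.diff(r)>2)[0]+1)])
    v=h[...,2]; print([int(x) for x in v[190:260:3,256]])
```

```text
w4 240 [(np.int64(199), np.int64(246)), (np.int64(334), np.int64(344))]
w4 256 [(np.int64(197), np.int64(244)), (np.int64(333), np.int64(344))]
w4 272 [(np.int64(200), np.int64(245)), (np.int64(331), np.int64(344))]
[59, 61, 58, 60, 94, 97, 98, 99, 93, 71, 123, 161, 148, 95, 93, 96, 147, 156, 88, 102, 81, 86, 124, 122]
w6 240 [(np.int64(193), np.int64(238)), (np.int64(328), np.int64(344))]
w6 256 [(np.int64(191), np.int64(236)), (np.int64(328), np.int64(344))]
w6 272 [(np.int64(193), np.int64(238)), (np.int64(326), np.int64(344))]
[90, 107, 146, 148, 149, 150, 125, 145, 239, 255, 214, 148, 151, 181, 227, 211, 153, 167, 79, 48, 46, 100, 152, 49]
```

Yellow sits about 2.4 mm farther forward than blue did, so the TCP target is x ≈ 566.1.

{"method": "step_arm", "body": {"motion": [{"claw": 55,"delta_pos": [10,0,0],"turn": 0},{"claw": 55,"delta_pos": [18,0,0],"turn": 0},{"claw": 55,"delta_pos": [18,0,0],"turn": 0},{"claw": 55,"delta_pos": [8,0,6],"turn": 0},{"claw": 55,"delta_pos": [3.5,0,12],"turn": 0},{"claw": 55,"delta_pos": [0,0,10],"turn": 0},{"claw": 55,"delta_pos": [0,0,4],"turn": 0},{"claw": 55,"delta_pos": [0,0,0],"turn": 0}]}}

```text
clock: 12.48
eef_pos: [563.7, -53.8, 97.2]
tcp_rot: [-3.141, 0.004, 0.001]
contact_force: [-0.1, 0.1, -0.5]
opening: 0.735
grasp_force: 33.4
```

{"method": "step_arm", "body": {"motion": [{"claw": 55,"delta_pos": [0,0,0],"turn": 0},{"claw": 55,"delta_pos": [0,0,3],"turn": 0},{"claw": 55,"delta_pos": [0,0,2],"turn": 0},{"claw": 55,"delta_pos": [0,0,0],"turn": 0},{"claw": 55,"delta_pos": [0,0,0],"turn": 0}]}}

```text
clock: 12.9
eef_pos: [566.0, -54.1, 94.5]
tcp_rot: [-3.142, -0.0, 0.001]
contact_force: [-0.0, -0.7, -1.3]
opening: 0.734
grasp_force: 33.4
```

{"method": "step_arm", "body": {"motion": [{"claw": 55,"delta_pos": [0,0,2],"turn": 0},{"claw": 55,"delta_pos": [0,0,2],"turn": 0},{"claw": 55,"delta_pos": [0,0,2],"turn": 0},{"claw": 55,"delta_pos": [0,0,1],"turn": 0},{"claw": 55,"delta_pos": [0,0,1],"turn": 0},{"claw": 55,"delta_pos": [0,0,0.5],"turn": 0},{"claw": 55,"delta_pos": [0,0,0],"turn": 0},{"claw": 55,"delta_pos": [0,0,0],"turn": 0}]}}

```text
clock: 13.57
eef_pos: [566.0, -54.1, 86.6]
tcp_rot: [3.142, 0.0, 0.001]
contact_force: [-3.5, 0.1, 7.8]
opening: 0.737
grasp_force: 34.2
```

Seated at 86.6. Release, rise, and go toward red at a safe height.

{"method": "step_arm", "body": {"motion": [{"claw": 55,"delta_pos": [0,0,-0.5],"turn": 0},{"claw": 66,"delta_pos": [0,0,0],"turn": 0},{"claw": 75,"delta_pos": [0,0,0],"turn": 0},{"claw": 85,"delta_pos": [0,0,0],"turn": 0},{"claw": 85,"delta_pos": [0,0,0],"turn": 0},{"claw": 85,"delta_pos": [0,0,-8],"turn": 0},{"claw": 85,"delta_pos": [0,0,-20],"turn": 0},{"claw": 85,"delta_pos": [0,0,-25],"turn": 0}]}}

```text
clock: 14.23
eef_pos: [564.8, -54.0, 139.0]
tcp_rot: [-3.141, 0.003, 0.001]
contact_force: [-0.6, -0.0, -0.9]
opening: 0.992
grasp_force: 0.0
```

{"method": "step_arm", "body": {"motion": [{"claw": 85,"delta_pos": [0,0,-15],"turn": 0},{"claw": 85,"delta_pos": [-10,10,-5],"turn": 0},{"claw": 85,"delta_pos": [-15,25,0],"turn": 0},{"claw": 85,"delta_pos": [-15,33,0],"turn": 0},{"claw": 85,"delta_pos": [-15,33,0],"turn": 0},{"claw": 85,"delta_pos": [-10,28,0],"turn": 0},{"claw": 85,"delta_pos": [-5,15,0],"turn": 0},{"claw": 85,"delta_pos": [0,6,0],"turn": 0}]}}

```text
clock: 14.9
eef_pos: [494.0, -206.4, 159.2]
tcp_rot: [3.141, 0.001, -0.002]
contact_force: [0.6, -0.1, 1.2]
opening: 0.993
grasp_force: 0.0
```

{"method": "step_arm", "body": {"motion": [{"claw": 85,"delta_pos": [0,0,0],"turn": 0},{"claw": 85,"delta_pos": [0,0,0],"turn": 0},{"claw": 85,"delta_pos": [0,0,0],"turn": 0}]}}

```text
clock: 15.15
eef_pos: [496.2, -203.3, 159.3]
tcp_rot: [-3.141, 0.0, 0.001]
contact_force: [-0.1, 0.1, 0.3]
opening: 0.991
grasp_force: 0.0
```

Run:
```python
from h import *
f=grab_frame("wrist"); h=grab_frame("side"); print(sense()["eef_pos"])
cv2.imwrite("pics/m7.png",np.hstack([f["img"][:,:,::-1],cv2.resize(h["img"][120:300,190:340,::-1],(288,384))]))
for e,b in blob(f,"red",400): print(e,b,ray(f,*e[0],37),ray(f,*e[0],47))
```

```text
[ 496.33986318 -203.14185617  159.28316004]
((256.7862854003906, 108.35121154785156), (76.80682373046875, 79.42777252197266), 0.3730897307395935) (219, 69, 77, 80) [ 565.54866073 -205.30661025   37.        ] [ 566.06169386 -205.25610858   47.        ]
```

View pics/m7.png

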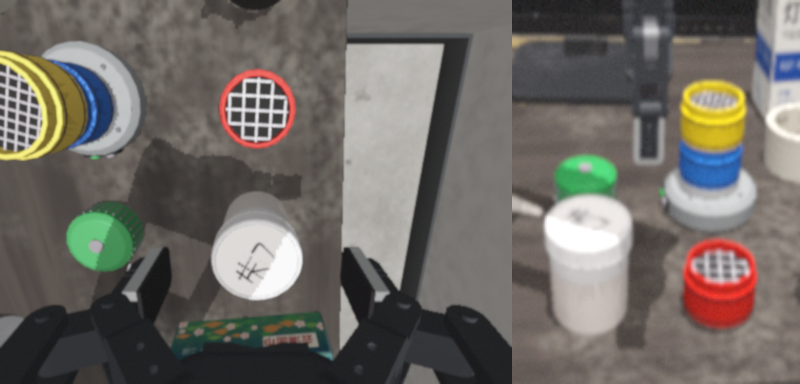

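Yellow is upright and seated; red is at (257,108). TCP target is about (562,-204.5).

{"method": "step_arm", "body": {"motion": [{"claw": 85,"delta_pos": [15,1,0],"turn": 0},{"claw": 85,"delta_pos": [25,0,0],"turn": 0},{"claw": 85,"delta_pos": [20,0,10],"turn": 0},{"claw": 85,"delta_pos": [6,0,20],"turn": 0},{"claw": 85,"delta_pos": [0,0,30],"turn": 0},{"claw": 85,"delta_pos": [0,0,30],"turn": 0},{"claw": 85,"delta_pos": [0,0,22],"turn": 0},{"claw": 85,"delta_pos": [0,0,10],"turn": 0}]}}

```text
clock: 15.92
eef_pos: [560.6, -203.4, 34.2]
tcp_rot: [-3.14, 0.004, 0.002]
contact_force: [-0.8, 0.2, 0.4]
opening: 0.996
grasp_force: 0.0
```

{"method": "step_arm", "body": {"motion": [{"claw": 85,"delta_pos": [0,0,3],"turn": 0},{"claw": 85,"delta_pos": [0,0,0],"turn": 0},{"claw": 85,"delta_pos": [0,0,0],"turn": 0},{"claw": 85,"delta_pos": [0,0,0],"turn": 0}]}}

```text
clock: 16.25
eef_pos: [563.2, -205.4, 35.9]
tcp_rot: [3.141, -0.002, 0.001]
contact_force: [0.9, -0.7, 0.2]
opening: 0.995
grasp_force: 0.0
```

{"method": "step_arm", "body": {"motion": [{"claw": 85,"delta_pos": [0,-0.5,10],"turn": 0},{"claw": 85,"delta_pos": [0,0,10],"turn": 0},{"claw": 72,"delta_pos": [0,0,0],"turn": 0},{"claw": 66,"delta_pos": [0,0,0],"turn": 0},{"claw": 64,"delta_pos": [0,0,0],"turn": 0},{"claw": 58,"delta_pos": [0,0,0],"turn": 0},{"claw": 55,"delta_pos": [0,0,0],"turn": 0},{"claw": 55,"delta_pos": [0,0,0],"turn": 0}], "force": 30}}

```text
clock: 16.92
eef_pos: [562.2, -204.6, 14.5]
tcp_rot: [3.142, -0.0, 0.001]
contact_force: [-0.0, 0.3, -0.4]
opening: 0.739
grasp_force: 33.1
```

{"method": "step_arm", "body": {"motion": [{"claw": 55,"delta_pos": [0,0,-8],"turn": 0},{"claw": 55,"delta_pos": [0,0,-20],"turn": 0},{"claw": 55,"delta_pos": [0,0,-30],"turn": 0},{"claw": 55,"delta_pos": [0,0,-32],"turn": 0},{"claw": 55,"delta_pos": [0,0,-32],"turn": 0},{"claw": 55,"delta_pos": [-8,-8,-22],"turn": 0},{"claw": 55,"delta_pos": [-14,-20,-10],"turn": 0},{"claw": 55,"delta_pos": [-14,-28,0],"turn": 0}]}}

```text
clock: 17.58
eef_pos: [527.7, -149.8, 172.1]
tcp_rot: [3.139, -0.006, -0.001]
contact_force: [0.7, 0.5, -1.3]
opening: 0.742
grasp_force: 33.5
```

{"method": "step_arm", "body": {"motion": [{"claw": 55,"delta_pos": [-12,-32,0],"turn": 0},{"claw": 55,"delta_pos": [-6,-30,0],"turn": 0},{"claw": 55,"delta_pos": [0,-20,0],"turn": 0},{"claw": 55,"delta_pos": [0,-10,0],"turn": 0},{"claw": 55,"delta_pos": [0,-3,0],"turn": 0},{"claw": 55,"delta_pos": [0,0,0],"turn": 0},{"claw": 55,"delta_pos": [0,0,0],"turn": 0},{"claw": 55,"delta_pos": [0,0,0],"turn": 0}]}}

```text
clock: 18.25
eef_pos: [508.3, -54.6, 168.4]
tcp_rot: [3.141, -0.0, 0.0]
contact_force: [0.3, 0.3, -0.7]
opening: 0.742
grasp_force: 33.5
```

Run:
```python
from h import *
import pickle
f=grab_frame("wrist"); cv2.imwrite("pics/w8.png",f["img"][...,::-1]); s=sense(); print(s["eef_pos"],s["opening"]*85.4)
pickle.dump(f,open("w8.pkl","wb"))
h=cv2.cvtColor(f["img"],cv2.COLOR_RGB2HSV)
m=cv2.inRange(h,(0,90,40),(8,255,255))|cv2.inRange(h,(170,90,40),(180,255,255))
for c in(240,256,272):
    r=np.where(m[170:345,c]>0)[0]+170; print(c,[ (int(a[0]),int(a[-1])) for a in np.split(r,np.where(np.diff(r)>2)[0]+1)])
for r in (270,280,290): q=np.where(m[r,170:340]>0)[0]+170; print(r,q.min(),q.max())
y=cv2.inRange(h,(15,50,80),(40,255,255)); y[200:]=0; y[:,:150]=0; y[:,360:]=0
k=max(cv2.findContours(y,0,1)[0],key=len); print(cv2.boundingRect(k)); print(circ(f,cv2.convexHull(k)[:,0],118),circ(f,cv2.convexHull(k)[:,0],108))
```

```text
[508.1553912  -54.59633549 168.32450177] 62.961420899256815
240 [(195, 242), (330, 344)]
256 [(193, 239), (332, 344)]
272 [(197, 243), (331, 344)]
270 184 328
280 183 328
290 183 328
(204, 74, 101, 103)
(array([569.76964133, -55.02778222]), np.float64(30.736715432934293)) (array([568.63846091, -55.01340066]), np.float64(32.394719305187856))
```

View pics/w8.png

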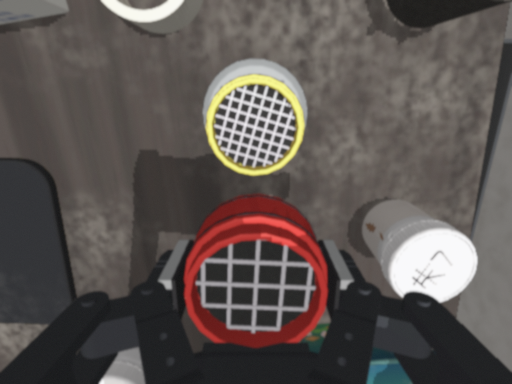

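Yellow on top of the stack is at (256,125), and red is carried about 1.4 mm forward. TCP target is (567,-54.1), 59 mm ahead.

{"method": "step_arm", "body": {"motion": [{"claw": 55,"delta_pos": [10,-1,0],"turn": 0},{"claw": 55,"delta_pos": [18,0,0],"turn": 0},{"claw": 55,"delta_pos": [18,0,0],"turn": 0},{"claw": 55,"delta_pos": [9,0,4],"turn": 0},{"claw": 55,"delta_pos": [4,0,12],"turn": 0},{"claw": 55,"delta_pos": [0,0,10],"turn": 0},{"claw": 55,"delta_pos": [0,0,4],"turn": 0},{"claw": 55,"delta_pos": [0,0,0],"turn": 0}]}}

```text
clock: 18.97
eef_pos: [564.8, -52.5, 136.2]
tcp_rot: [-3.141, 0.004, 0.001]
contact_force: [0.4, -0.5, -1.5]
opening: 0.741
grasp_force: 33.4
```

{"method": "step_arm", "body": {"motion": [{"claw": 55,"delta_pos": [0,0,0],"turn": 0},{"claw": 55,"delta_pos": [0,0,3],"turn": 0},{"claw": 55,"delta_pos": [0,0,2],"turn": 0},{"claw": 55,"delta_pos": [0,0,0],"turn": 0},{"claw": 55,"delta_pos": [0,0,0],"turn": 0}]}}

```text
clock: 19.38
eef_pos: [566.9, -52.6, 133.5]
tcp_rot: [3.142, -0.0, 0.001]
contact_force: [-0.0, -0.2, -1.5]
opening: 0.733
grasp_force: 33.4
```

{"method": "step_arm", "body": {"motion": [{"claw": 55,"delta_pos": [0,1.3,0],"turn": 0},{"claw": 55,"delta_pos": [0,0,2],"turn": 0},{"claw": 55,"delta_pos": [0,0,2],"turn": 0},{"claw": 55,"delta_pos": [0,0,2],"turn": 0},{"claw": 55,"delta_pos": [0,0,1],"turn": 0},{"claw": 55,"delta_pos": [0,0,1],"turn": 0},{"claw": 55,"delta_pos": [0,0,0.5],"turn": 0},{"claw": 55,"delta_pos": [0,0,0],"turn": 0}]}}

```text
clock: 20.05
eef_pos: [567.0, -53.9, 125.1]
tcp_rot: [-3.142, 0.0, 0.001]
contact_force: [-1.3, 0.1, 2.3]
opening: 0.737
grasp_force: 33.8
```

{"method": "step_arm", "body": {"motion": [{"claw": 55,"delta_pos": [0,0,0.6],"turn": 0},{"claw": 55,"delta_pos": [0,0,0],"turn": 0},{"claw": 55,"delta_pos": [0,0,0],"turn": 0}]}}

```text
clock: 20.3
eef_pos: [567.1, -53.9, 125.1]
tcp_rot: [3.142, -0.0, 0.001]
contact_force: [-2.6, 0.7, 9.3]
opening: 0.736
grasp_force: 34.3
```

Red is seated. Release, rise high and retreat. For the lid I'll use yaw +90° so the wrist camera stays away from the stack.

{"method": "step_arm", "body": {"motion": [{"claw": 55,"delta_pos": [0,0,-0.5],"turn": 0},{"claw": 66,"delta_pos": [0,0,0],"turn": 0},{"claw": 75,"delta_pos": [0,0,0],"turn": 0},{"claw": 85,"delta_pos": [0,0,0],"turn": 0},{"claw": 85,"delta_pos": [0,0,0],"turn": 0},{"claw": 85,"delta_pos": [0,0,-8],"turn": 0},{"claw": 85,"delta_pos": [0,0,-20],"turn": 0},{"claw": 85,"delta_pos": [0,0,-25],"turn": 0}]}}

```text
clock: 20.97
eef_pos: [565.8, -53.8, 177.3]
tcp_rot: [-3.141, 0.003, 0.001]
contact_force: [-0.2, 0.3, 0.7]
opening: 0.996
grasp_force: 0.0
```

{"method": "step_arm", "body": {"motion": [{"claw": 85,"delta_pos": [0,0,-20],"turn": 0},{"claw": 85,"delta_pos": [-10,0,-5],"turn": 0},{"claw": 85,"delta_pos": [-25,10,0],"turn": 0},{"claw": 85,"delta_pos": [-30,15,0],"turn": 0},{"claw": 85,"delta_pos": [-30,15,0],"turn": 0},{"claw": 85,"delta_pos": [-20,12,0],"turn": 0},{"claw": 85,"delta_pos": [-12,8,0],"turn": 0},{"claw": 85,"delta_pos": [-4,3,0],"turn": 0}]}}

```text
clock: 21.63
eef_pos: [433.9, -117.6, 202.6]
tcp_rot: [-3.142, 0.001, -0.0]
contact_force: [1.3, 0.7, -1.2]
opening: 0.99
grasp_force: 0.0
```

{"method": "step_arm", "body": {"motion": [{"claw": 85,"delta_pos": [0,0,0],"turn": -0.06},{"claw": 85,"delta_pos": [0,0,4],"turn": -0.12},{"claw": 85,"delta_pos": [0,0,8],"turn": -0.12},{"claw": 85,"delta_pos": [0,0,8],"turn": -0.12},{"claw": 85,"delta_pos": [0,0,8],"turn": -0.12},{"claw": 85,"delta_pos": [0,0,8],"turn": -0.12},{"claw": 85,"delta_pos": [0,0,4],"turn": -0.12},{"claw": 85,"delta_pos": [0,0,0],"turn": -0.12}]}}

```text
clock: 22.3
eef_pos: [436.4, -116.6, 161.8]
tcp_rot: [-3.141, 0.0, 0.907]
contact_force: [0.2, 0.1, -0.4]
opening: 0.993
grasp_force: 0.0
```

{"method": "step_arm", "body": {"motion": [{"claw": 85,"delta_pos": [0,0,0],"turn": -0.12},{"claw": 85,"delta_pos": [0,0,0],"turn": -0.12},{"claw": 85,"delta_pos": [0,0,0],"turn": -0.12},{"claw": 85,"delta_pos": [0,0,0],"turn": -0.12},{"claw": 85,"delta_pos": [0,0,0],"turn": -0.12},{"claw": 85,"delta_pos": [0,0,0],"turn": -0.07},{"claw": 85,"delta_pos": [0,0,0],"turn": 0},{"claw": 85,"delta_pos": [0,0,0],"turn": 0}]}}

```text
clock: 22.97
eef_pos: [436.7, -116.8, 162.7]
tcp_rot: [3.141, -0.0, 1.568]
contact_force: [-0.4, -0.2, -0.2]
opening: 0.996
grasp_force: 0.0
```

Run:
```python
from h import *
f=grab_frame("wrist"); h=grab_frame("side"); s=sense(); print(s["eef_pos"],s["tcp_rot"],s["clock"])
cv2.imwrite("pics/m9.png",np.hstack([f["img"][:,:,::-1],cv2.resize(h["img"][120:300,190:340,::-1],(288,384))]))
for e,b in blob(f,"green",400): print(e,b,ray(f,*e[0],37),ray(f,*e[0],25))
```

```text
[ 436.41192559 -116.87902354  162.7082165 ] [ 3.14144710e+00 -4.91421278e-05  1.56849172e+00] 23.0667
((20.83279037475586, 229.4285125732422), (47.32419204711914, 71.40995788574219), 150.9473419189453) (0, 198, 49, 61) [ 212.32352002 -162.45897628   37.        ] [ 201.90474438 -168.24005475   25.        ]
((256.9906921386719, 110.57731628417969), (73.57449340820312, 76.44723510742188), 177.9002685546875) (220, 72, 74, 78) [440.134329   -52.50800906  37.        ] [440.20216075 -53.22781485  25.        ]
```

View pics/m9.png

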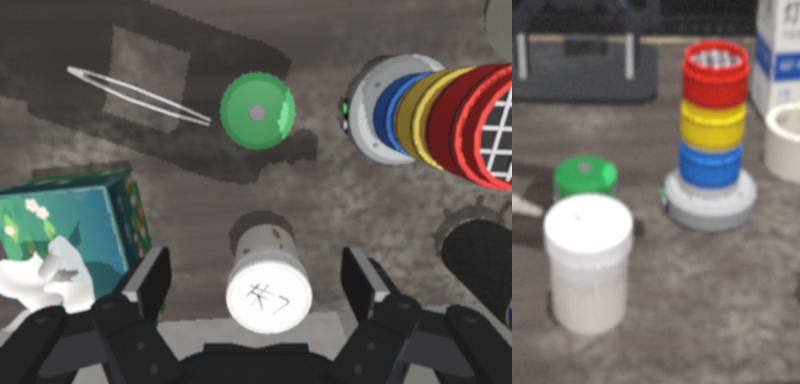

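The stack is upright. Forceps lie close to the lid's robot side at (210,122), so gripping along x would hit them. I'll turn to yaw 180° (jaws along y, camera toward the robot) above the lid.

{"method": "step_arm", "body": {"motion": [{"claw": 85,"delta_pos": [15,0,0],"turn": -0.06},{"claw": 85,"delta_pos": [25,0,0],"turn": -0.12},{"claw": 85,"delta_pos": [22,0,0],"turn": -0.12},{"claw": 85,"delta_pos": [0,0,0],"turn": -0.12},{"claw": 85,"delta_pos": [0,0,0],"turn": -0.12},{"claw": 85,"delta_pos": [0,0,0],"turn": -0.12},{"claw": 85,"delta_pos": [0,0,0],"turn": -0.12},{"claw": 85,"delta_pos": [0,0,0],"turn": -0.12}]}}

```text
clock: 23.73
eef_pos: [430.8, -55.2, 162.8]
tcp_rot: [3.141, 0.0, 2.475]
contact_force: [0.5, 0.3, 0.1]
opening: 0.997
grasp_force: 0.0
```

{"method": "step_arm", "body": {"motion": [{"claw": 85,"delta_pos": [0,0,0],"turn": -0.12},{"claw": 85,"delta_pos": [0,0,0],"turn": -0.12},{"claw": 85,"delta_pos": [0,0,0],"turn": -0.12},{"claw": 85,"delta_pos": [0,0,0],"turn": -0.12},{"claw": 85,"delta_pos": [0,0,0],"turn": -0.12},{"claw": 85,"delta_pos": [0,0,0],"turn": -0.07},{"claw": 85,"delta_pos": [0,0,0],"turn": 0},{"claw": 85,"delta_pos": [0,0,0],"turn": 0}]}}

```text
clock: 24.4
eef_pos: [430.7, -55.4, 162.8]
tcp_rot: [3.142, 0.0, 3.137]
contact_force: [0.2, -0.0, 0.1]
opening: 0.998
grasp_force: 0.0
```

Run:
```python
from h import *
f=grab_frame("wrist"); s=sense(); print(s["eef_pos"],s["tcp_rot"],s["clock"])
cv2.imwrite("pics/w10.png",f["img"][:,:,::-1])
for e,b in blob(f,"green",400): print(e,b,ray(f,*e[0],37),ray(f,*e[0],25))
```

```text
[430.69234109 -55.35794767 162.78084554] [3.14157126e+00 8.73005431e-05 3.13714744e+00] 24.45
((258.4581604003906, 188.6159210205078), (67.15335845947266, 69.83186340332031), 1.5332869291305542) (225, 153, 68, 71) [436.88177923 -53.86024549  37.        ] [440.79756476 -53.77376639  25.        ]
```

View pics/w10.png

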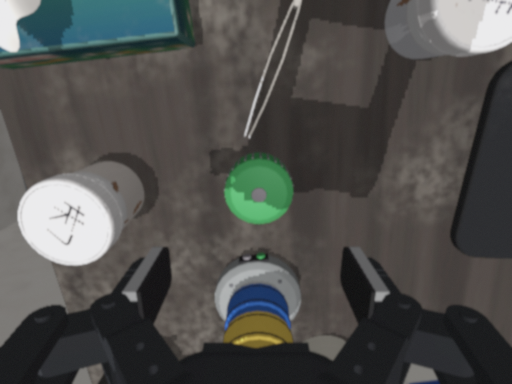

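The lid is at (258,189) with clear space on both sides, and the forceps tip at (248,137) is off the finger line. Descend on it.

{"method": "step_arm", "body": {"motion": [{"claw": 85,"delta_pos": [-4,1.3,10],"turn": 0},{"claw": 85,"delta_pos": [-3.3,1.3,20],"turn": 0},{"claw": 85,"delta_pos": [0,0,28],"turn": 0},{"claw": 85,"delta_pos": [0,0,28],"turn": 0},{"claw": 85,"delta_pos": [0,0,22],"turn": 0},{"claw": 85,"delta_pos": [0,0,12],"turn": 0},{"claw": 85,"delta_pos": [0,0,5],"turn": 0},{"claw": 85,"delta_pos": [0,0,0],"turn": 0}]}}

```text
clock: 25.12
eef_pos: [437.1, -52.6, 36.4]
tcp_rot: [3.141, -0.003, 3.14]
contact_force: [-0.5, -0.2, -0.4]
opening: 0.994
grasp_force: 0.0
```

{"method": "step_arm", "body": {"motion": [{"claw": 85,"delta_pos": [0,0,0],"turn": 0},{"claw": 85,"delta_pos": [0,0,0],"turn": 0}]}}

```text
clock: 25.28
eef_pos: [438.6, -52.8, 38.4]
tcp_rot: [-3.141, 0.001, 3.14]
contact_force: [0.8, -0.4, 0.9]
opening: 0.997
grasp_force: 0.0
```

{"method": "step_arm", "body": {"motion": [{"claw": 85,"delta_pos": [0,0,11],"turn": 0},{"claw": 85,"delta_pos": [0,0,11],"turn": 0},{"claw": 72,"delta_pos": [0,0,0],"turn": 0},{"claw": 66,"delta_pos": [0,0,0],"turn": 0},{"claw": 64,"delta_pos": [0,0,0],"turn": 0},{"claw": 58,"delta_pos": [0,0,0],"turn": 0},{"claw": 55,"delta_pos": [0,0,0],"turn": 0},{"claw": 55,"delta_pos": [0,0,0],"turn": 0}], "force": 30}}

```text
clock: 25.95
eef_pos: [438.5, -52.8, 16.9]
tcp_rot: [-3.141, 0.001, 3.141]
contact_force: [-1.7, 0.0, 4.9]
opening: 0.728
grasp_force: 31.8
```

{"method": "step_arm", "body": {"motion": [{"claw": 55,"delta_pos": [0,0,-8],"turn": 0},{"claw": 55,"delta_pos": [0,0,-20],"turn": 0},{"claw": 55,"delta_pos": [0,0,-30],"turn": 0},{"claw": 55,"delta_pos": [0,0,-32],"turn": 0},{"claw": 55,"delta_pos": [0,0,-32],"turn": 0},{"claw": 55,"delta_pos": [0,0,-32],"turn": 0},{"claw": 55,"delta_pos": [0,0,-22],"turn": 0},{"claw": 55,"delta_pos": [0,0,-10],"turn": 0}]}}

```text
clock: 26.62
eef_pos: [439.3, -53.0, 205.9]
tcp_rot: [-3.141, 0.006, 3.141]
contact_force: [1.5, -1.0, -1.2]
opening: 0.736
grasp_force: 34.0
```

{"method": "step_arm", "body": {"motion": [{"claw": 55,"delta_pos": [0,0,-4],"turn": 0},{"claw": 55,"delta_pos": [-12,0,0],"turn": 0},{"claw": 55,"delta_pos": [-25,0,0],"turn": 0},{"claw": 55,"delta_pos": [-30,0,0],"turn": 0},{"claw": 55,"delta_pos": [-28,0,0],"turn": 0},{"claw": 55,"delta_pos": [-20,0,0],"turn": 0},{"claw": 55,"delta_pos": [-10,0,0],"turn": 0},{"claw": 55,"delta_pos": [-4,0,0],"turn": 0}]}}

```text
clock: 27.28
eef_pos: [567.7, -52.8, 203.6]
tcp_rot: [3.141, -0.003, 3.141]
contact_force: [-0.4, -0.2, -1.3]
opening: 0.731
grasp_force: 33.9
```

{"method": "step_arm", "body": {"motion": [{"claw": 55,"delta_pos": [0,0,0],"turn": 0},{"claw": 55,"delta_pos": [0,0,0],"turn": 0},{"claw": 55,"delta_pos": [0,0,0],"turn": 0},{"claw": 55,"delta_pos": [0,0,0],"turn": 0}]}}

```text
clock: 27.62
eef_pos: [566.0, -52.9, 205.8]
tcp_rot: [3.142, -0.0, 3.141]
contact_force: [0.2, -0.1, -0.2]
opening: 0.732
grasp_force: 33.9
```

Run:
```python
from h import *
h=grab_frame("side"); s=sense(); print(s["eef_pos"],s["tcp_rot"],s["clock"])
cv2.imwrite("pics/s11.png",cv2.resize(h["img"][60:230,220:360,::-1],None,fx=3.5,fy=3.5,interpolation=cv2.INTER_CUBIC))
H["yellow"]=(18,38)
for c in H:
  for e,b in blob(h,c,100):
    if 270<e[0][0]<320: print(c,e[0],e[1],b)
# predicted columns along axis x at heights, y=-54
fl=192/np.tan(np.radians(h["vertical_fov"])/2)
for X in((570,-54,135),(570,-54,195)):
    p=h["R"]@np.array(X)+h["t"]; print(fl*p[:2]/p[2]+[h["cx"],h["cy"]], fl/p[2])
```

```text
[566.16874251 -52.91318394 205.97286808] [ 3.14157229e+00 -2.53667279e-05  3.14064798e+00] 27.6667
blue (292.3797912597656, 193.48817443847656) (29.752410888671875, 34.586341857910156) (277, 186, 33, 23)
yellow (294.0970764160156, 175.5292205810547) (30.076807022094727, 36.701011657714844) (278, 167, 34, 23)
green (296.7614440917969, 117.43761444091797) (33.99601364135742, 40.25528335571289) (279, 103, 37, 32)
red (295.6280822753906, 154.7055206298828) (33.50471115112305, 38.783321380615234) (279, 139, 35, 32)
[296.5120671  155.62540128] 0.5309761098973561
[298.24649262 125.66685644] 0.5503658293102972
```

View pics/s11.png

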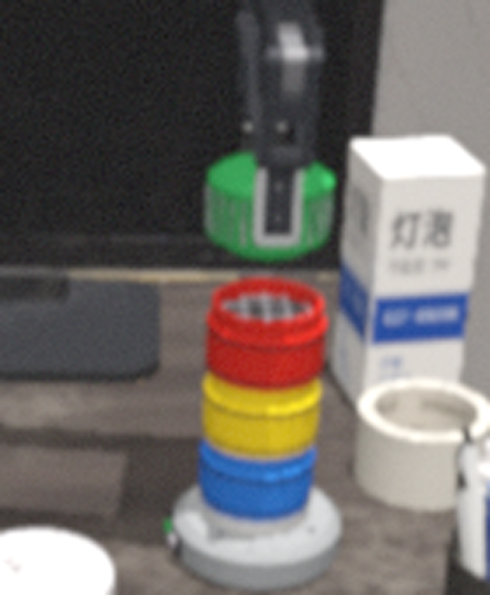

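The lid hangs over the stack; its column is about 1 px (2 mm) too far left, matching the planned 567.8. Correct and lower.

{"method": "step_arm", "body": {"motion": [{"claw": 55,"delta_pos": [-1.9,-1.2,5],"turn": 0},{"claw": 55,"delta_pos": [0,0,10],"turn": 0},{"claw": 55,"delta_pos": [0,0,9],"turn": 0},{"claw": 55,"delta_pos": [0,0,4],"turn": 0},{"claw": 55,"delta_pos": [0,0,2],"turn": 0},{"claw": 55,"delta_pos": [0,0,0],"turn": 0},{"claw": 55,"delta_pos": [0,0,0],"turn": 0},{"claw": 55,"delta_pos": [0,0,0],"turn": 0}]}}

```text
clock: 28.33
eef_pos: [569.0, -54.1, 176.0]
tcp_rot: [-3.142, 0.0, 3.141]
contact_force: [-0.4, 0.7, -0.4]
opening: 0.731
grasp_force: 33.9
```

{"method": "step_arm", "body": {"motion": [{"claw": 55,"delta_pos": [0.8,0,0],"turn": 0},{"claw": 55,"delta_pos": [0,0,2],"turn": 0},{"claw": 55,"delta_pos": [0,0,2],"turn": 0},{"claw": 55,"delta_pos": [0,0,2],"turn": 0},{"claw": 55,"delta_pos": [0,0,1],"turn": 0},{"claw": 55,"delta_pos": [0,0,0.7],"turn": 0},{"claw": 55,"delta_pos": [0,0,0],"turn": 0},{"claw": 55,"delta_pos": [0,0,0],"turn": 0}]}}

```text
clock: 29.0
eef_pos: [568.0, -54.1, 168.1]
tcp_rot: [3.142, -0.0, 3.141]
contact_force: [-0.1, -0.3, -1.3]
opening: 0.733
grasp_force: 34.0
```

{"method": "step_arm", "body": {"motion": [{"claw": 55,"delta_pos": [0,0,0.7],"turn": 0},{"claw": 55,"delta_pos": [0,0,0.6],"turn": 0},{"claw": 55,"delta_pos": [0,0,0],"turn": 0},{"claw": 55,"delta_pos": [0,0,0],"turn": 0}]}}

```text
clock: 29.33
eef_pos: [568.5, -54.1, 167.8]
tcp_rot: [-3.141, 0.001, 3.141]
contact_force: [-2.2, -0.2, 8.0]
opening: 0.732
grasp_force: 34.9
```

Contact at 167.8, the predicted seat height. Release and clear.

{"method": "step_arm", "body": {"motion": [{"claw": 55,"delta_pos": [0,0,-0.5],"turn": 0},{"claw": 66,"delta_pos": [0,0,0],"turn": 0},{"claw": 75,"delta_pos": [0,0,0],"turn": 0},{"claw": 85,"delta_pos": [0,0,0],"turn": 0},{"claw": 85,"delta_pos": [0,0,0],"turn": 0},{"claw": 85,"delta_pos": [0,0,-8],"turn": 0},{"claw": 85,"delta_pos": [0,0,-20],"turn": 0},{"claw": 85,"delta_pos": [0,0,-25],"turn": 0}]}}

```text
clock: 30.0
eef_pos: [566.8, -54.0, 219.8]
tcp_rot: [3.141, -0.003, 3.141]
contact_force: [1.2, -0.8, -0.1]
opening: 0.995
grasp_force: 0.0
```

{"method": "step_arm", "body": {"motion": [{"claw": 85,"delta_pos": [0,0,-20],"turn": 0},{"claw": 85,"delta_pos": [0,0,-15],"turn": 0},{"claw": 85,"delta_pos": [15,0,0],"turn": 0},{"claw": 85,"delta_pos": [25,0,0],"turn": 0},{"claw": 85,"delta_pos": [30,0,0],"turn": 0},{"claw": 85,"delta_pos": [20,0,0],"turn": 0},{"claw": 85,"delta_pos": [10,0,0],"turn": 0},{"claw": 85,"delta_pos": [0,0,0],"turn": 0}]}}

```text
clock: 30.67
eef_pos: [466.6, -54.0, 255.8]
tcp_rot: [-3.142, 0.0, 3.141]
contact_force: [-0.8, 0.1, -0.6]
opening: 0.998
grasp_force: 0.0
```

{"method": "step_arm", "body": {"motion": [{"claw": 85,"delta_pos": [0,0,0],"turn": 0},{"claw": 85,"delta_pos": [0,0,0],"turn": 0},{"claw": 85,"delta_pos": [0,0,0],"turn": 0}]}}

```text
clock: 30.92
eef_pos: [469.2, -54.1, 255.4]
tcp_rot: [-3.142, 0.001, 3.141]
contact_force: [0.3, -0.6, 0.3]
opening: 0.999
grasp_force: 0.0
```

Run:
```python
from h import *
h=grab_frame("side"); s=sense(); print(s["eef_pos"],s["clock"])
cv2.imwrite("pics/s12.png",cv2.resize(h["img"][90:290,190:350,::-1],None,fx=3,fy=3,interpolation=cv2.INTER_CUBIC))
H["yellow"]=(18,38)
for c in H:
  for e,b in blob(h,c,100):
    if 270<e[0][0]<320: print(c,e[0],b)
```

```text
[469.02784502 -54.0582315  255.26299966] 30.9667
blue (292.7054748535156, 194.2757568359375) (277, 187, 33, 22)
yellow (294.05712890625, 175.5791015625) (278, 167, 34, 24)
green (297.4117736816406, 135.77105712890625) (279, 122, 37, 30)
red (295.2138977050781, 157.2301025390625) (279, 148, 35, 23)
```

View pics/s12.png

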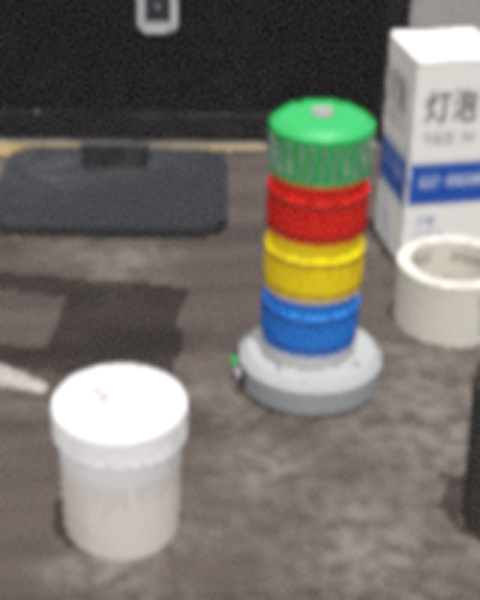

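The picture shows all four pieces stacked upright and flush: lid (322,140), red (318,210), yellow (314,268), blue (311,322). The jar is untouched and the gripper is clear.

```bash
python3 -c "
from rig import *
print(sign_off())"
```

```text
the job is handed in; nothing more can be done
None
```

The sieve stack is built on the shaker in the order asked (blue, yellow, red, green lid), each piece upright and seated in the one below; the jar was left where it stood, and the job was handed in at about 31 s on the robot's clock.

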